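# Reset the length stop by one notch

## Task

The next bars are one notch longer: lift the length stop with the flat tab out of its notch in the notched rack, shift it along to the very next notch away from the end plate, and let it drop fully home there. Leave the stop with the round knob where it is.

Things in the scene. Friction and masses are not known exactly. Their poses are not given: they have to be found in the camera images.
- rack: Fixed steel rack: two notched rails (8 mm thick, y = +-29 mm, tops 68 mm up), end plate (84 mm high) at x = -170 mm. Origin: middle of the five notches, on the bench; x along the rack away from the end plate, z up. Notches at x = -100, -50, 0, 50, 100 mm: floor 48 mm up and 20 mm wide, straight for 6 mm, flaring to 38 mm at the top. A stop must rise 20 mm to pass the teeth between.
- flat_stop_grip (a point): Centre of the flat upright tab of the stop to move: 14 mm thick along the rack (x), 40 mm wide across it (y), 56 mm high (from 28 mm below this point to 28 mm above; edges rounded). Seated, this point is 92 mm above the bench. The stop is loose, about 0.25 kg. It starts in the first notch (x = -100 mm, nearest the end plate) or the fourth (x = 50 mm).
- flat_stop: The whole of the same stop, origin at the middle of its cross bar's underside, 44 mm below the tab's centre, same axes. The cross bar (14 mm along the rack, 98 mm across, 16 mm high) lies in a notch of both rails with 3 mm play either side; a stop plate 34 mm wide hangs 28 mm below it between the rails, 8 mm play either side.
- knob_stop_grip (a point): Centre of the round knob (30 mm diameter, 32 mm high, top 116 mm above the bench) of the other stop, to be left alone. It has the same cross bar and stop plate and sits in the other of the two starting notches (first or fourth). The point is 52 mm above its cross bar's underside.
There are look-alikes about, which are no part of the job. Leave any orange look-alike of the flat_stop alone. Leave any green look-alike of the part that bears knob_stop_grip alone.

How it is judged:
On the way:
1. the stop with the flat tab is lifted clear of the teeth (more than 20 mm above its seat) (z of flat_stop_grip in the frame of rack above 0.112 m), for 0.1 s.
At the end, for the whole second after the job is handed in: The flat-tabbed stop rests in the next notch away from the end plate (first to second, or fourth to fifth): within 10 mm along the rack, 15 mm across, 6 mm of seated height, upright and square within 10 degrees, at rest. The round-knobbed stop is within 15 mm of its start (((x of flat_stop_grip in the frame of rack between -0.06 and -0.04 m and x of knob_stop_grip in the frame of rack above 0 m) or (x of flat_stop_grip in the frame of rack between 0.09 and 0.11 m and x of knob_stop_grip in the frame of rack below 0 m)) and y of flat_stop_grip in the frame of rack between -0.015 and 0.015 m and z of flat_stop_grip in the frame of rack between 0.086 and 0.098 m and angle between flat_stop_grip's own z axis and vertical below 0.17 rad and angle between the x axis of flat_stop_grip and the x axis of rack, either way round below 0.18 rad and distance of knob_stop_grip from where it was at the start of the episode below 0.015 m and distance of flat_stop_grip from where it was at the start of the episode above 0.03 m and linear speed of flat_stop below 0.02 m/s); the robot touches nothing.
It fails at once if the stop with the round knob is moved by more than 20 mm (distance of knob_stop_grip from where it was at the start of the episode above 0.02 m).
It also fails if it takes over 29 s, if anything falls off the work surface, if the arm or the gripper's body presses on something with over 40 N, if the wrist force passes 120 N, or if a joint passes its speed limit or range.

## Robot

A 7-joint arm with a two-finger parallel gripper is mounted at the origin on a cart in front of the work surface, level with it; the furniture and walls round the work are solid. World frame = base frame: x ahead of the robot, y to its left, z up, the work surface at z = 0. Lengths are in m, angles in rad, forces in N, time in s.
With the tool pointing down it reaches from about 0.425 to 0.875 m from the base axis. Payload 4.7 kg.
Tool frame: the origin (TCP) lies midway between the tips of the shut fingers; the grasp point (between the pads) lies 19 mm behind it; x points along the fingers, y is the direction in which the jaws open and shut, and the axes are right-handed (so a half turn about x gives the same grasp; the last joint's range is limited). The gripper opens to 87 mm and grips with 3 to 60 N. Pads are 19 mm wide; open, the fingers measure 117 mm over their backs; the gripper's body (75 mm by 190 mm) begins 51 mm behind the grasp point.
Start: joints at [1.259, 0.321, -0.07, 1.45, 0.023, 1.371, -0.057], TCP at [0.208, -0.616, 0.191] pointing down, gripper open.
Joint ranges: [-2.86, 2.86], [-0.3, 2.09], [-1.38, 1.24], [0.06, 2.45], [-1.56, 4.7], [0.09, 2.05], [-2.69, 2.69]. Speed limits (rad/s): [2.57, 2.57, 3.14, 3.14, 3.14, 3.14, 3.14].

## Interface

Orientations are given as a rotation vector (axis times angle).
In Python, from bench import ctrl gives the robot as it stands. The module is installed in compiled form; this text tells all that it offers.
- The arm moves only by the shell command python3 -m jog 'ROWS' [FORCE]. ROWS is JSON, a list of rows, each an object with "rot": the turn, a rotation vector about the tool's x, y, z in units of 5 degrees (1.0 is 5 degrees), a list of three; "travel": the shift along the tool's x, y, z in units of 0.3 m (1.0 is 0.3 m), a list of three; "jaw": the closure, from -1 (fully open) to 1 (shut), so that 0 is half open. In form: [{"rot": [ax, ay, az], "travel": [tx, ty, tz], "jaw": jaw}, ...]. A call has 1 to 8 rows; each row shifts and turns the commanded pose from where the row before left it, along the tool's axes as they then stand; what a row does not reach is not made up. A row lasts 1/10 s, in which the tool goes at most 50 mm and 8.59 degrees, less where a joint would pass 70% of its speed; a pose out of reach is approached as far as the arm can. A call with a number of a shift or a turn outside -1 to 1 is refused whole. A call with a gripper value outside its range is refused whole. The fingers move at their own pace and stop on an object; FORCE is the grip in N (left out, the last holds). Time passes only in rows, so rows that do not move let the fingers close. It gives the time, the measured TCP pose, the force and the opening at its end, in the units of the state.
- ctrl.get_state(): the state, without advancing time (a new reading comes with each control period).
- ctrl.get_image(name): name is "scene" or "top" or "wrist"; returns the picture (400x640x3 uint8, red, green, blue); there is no depth.
- ctrl.camera_model(name): a dict with "mtx" (3x3 intrinsics, pixels), "extrinsics" (4x4, takes a point from world to camera coordinates); the wrist camera has in their place "hand_eye" (4x4, takes a point from camera to tool coordinates, whose origin is the TCP and whose axes are the tool frame's). Camera axes: x right, y up, looking along -z (the intrinsics and any distortion apply to the point x, -y, -z); pixel columns grow to the right and rows downward; lengths in m; the calibration is good to about 2 mm. A picture is of the moment at which its call begins: read the wrist's pose just before it. camera_model takes no time and is no camera call.
- ctrl.close_job(): hands the job in, once; it reports no verdict.
The state is a dict: "time": time; "joint_positions": joint angles; "qd": joint speeds; "joint_torque": joint torques, N m; "position": TCP position; "tool_rot": TCP orientation; "ft_force": force on the tool from outside, world axes, zero at the start; "torque": the same for the moment, N m; "grip_width": opening from 0.0 (shut) to 1.0 (fully open).
Only numpy, scipy, OpenCV 4.12 (cv2) and the standard library are available. Lean on these libraries where they do the work, as an engineer would, in place of code of your own. Each camera call takes 0.05 s, during which the arm holds its last target.

## Working session

There is one attempt and no reset: what is moved stays moved. The work goes in short steps, Python scripts to look and compute and a shell command to move; the robot and the scene stay as the last step left them, time stands still between calls to the robot, and variables do not carry over. Pictures are saved under pics/ and viewed, and the job is handed in when it is done.

```bash
mkdir -p pics; python3 - <<'E'
from bench import ctrl
import cv2,numpy as np
np.set_printoptions(precision=4,suppress=True)
s=ctrl.get_state()
for k in s: print(k,s[k])
for n in ["scene","top","wrist"]:
    cv2.imwrite(f"pics/{n}0.png",ctrl.get_image(n)[:,:,::-1]); print(n,ctrl.camera_model(n))
E
```

```text
time 0.0
joint_positions [ 1.2591  0.3218 -0.0701  1.4517  0.0226  1.3708 -0.0569]
qd [ 0.0004  0.0006  0.0005 -0.0006 -0.0006  0.     -0.0006]
joint_torque [  0.0007 -49.1284  -0.4036 -31.2532  -0.0639   0.0438   0.0002]
position [ 0.2078 -0.6153  0.1902]
tool_rot [ 2.0454  0.3382 -2.0463]
ft_force [-0.2105  0.2622  0.0631]
torque [-0.0326  0.0102  0.0027]
grip_width 0.9980733704518431
scene {'mtx': array([[476.2266,   0.    , 310.5911],
       [  0.    , 476.2266, 201.4912],
       [  0.    ,   0.    ,   1.    ]]), 'extrinsics': array([[-0.7867, -0.6172,  0.0099,  0.3896],
       [ 0.4034, -0.5019,  0.7651, -0.3031],
       [-0.4673,  0.6059,  0.6438, -0.7389],
       [ 0.    ,  0.    ,  0.    ,  1.    ]])}
top {'mtx': array([[493.5007,   0.    , 331.0332],
       [  0.    , 493.5007, 199.0888],
       [  0.    ,   0.    ,   1.    ]]), 'extrinsics': array([[ 0.0129, -0.9994,  0.0308, -0.0489],
       [ 0.9965,  0.0154,  0.0822, -0.5269],
       [-0.0826,  0.0297,  0.9961, -1.059 ],
       [ 0.    ,  0.    ,  0.    ,  1.    ]])}
wrist {'mtx': array([[312.9815,   0.    , 319.7045],
       [  0.    , 312.9815, 194.2745],
       [  0.    ,   0.    ,   1.    ]]), 'hand_eye': array([[ 0.0005,  0.2802, -0.9599, -0.1929],
       [ 1.    , -0.0008,  0.0002,  0.0015],
       [-0.0007, -0.9599, -0.2802, -0.077 ],
       [ 0.    ,  0.    ,  0.    ,  1.    ]])}
```

View pics/scene0.png

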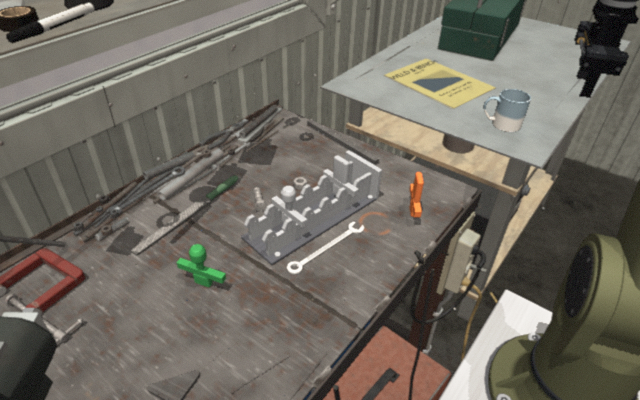

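View pics/top0.png

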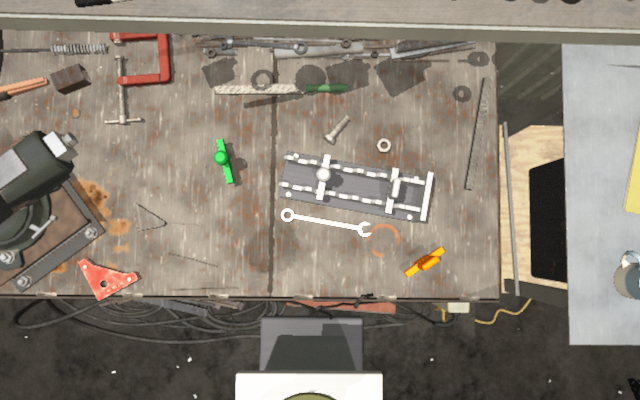

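View pics/wrist0.png

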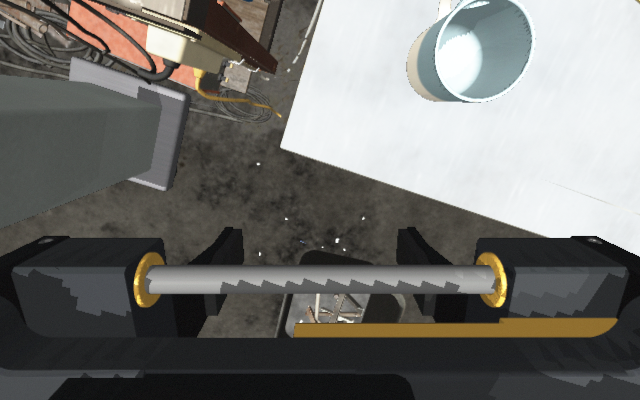

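The scene view shows the flat tab at about (343,168) beside the end plate and the knob at (288,190). Orange at (417,195) and green at (200,265) are look-alikes lying off the rack. I'll enlarge the rack next.

```bash
python3 - <<'E'
import cv2
t=cv2.imread("pics/top0.png")[140:230,270:445]; cv2.imwrite("pics/tc.png",cv2.resize(t,None,fx=4.5,fy=4.5,interpolation=cv2.INTER_CUBIC))
t=cv2.imread("pics/scene0.png")[140:265,235:390]; cv2.imwrite("pics/sc.png",cv2.resize(t,None,fx=4.5,fy=4.5,interpolation=cv2.INTER_CUBIC))
E
```

```text
(no output)
```

View pics/tc.png

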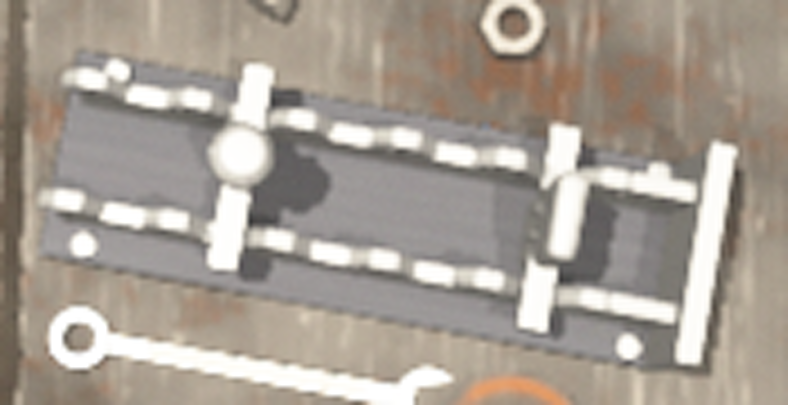

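View pics/sc.png

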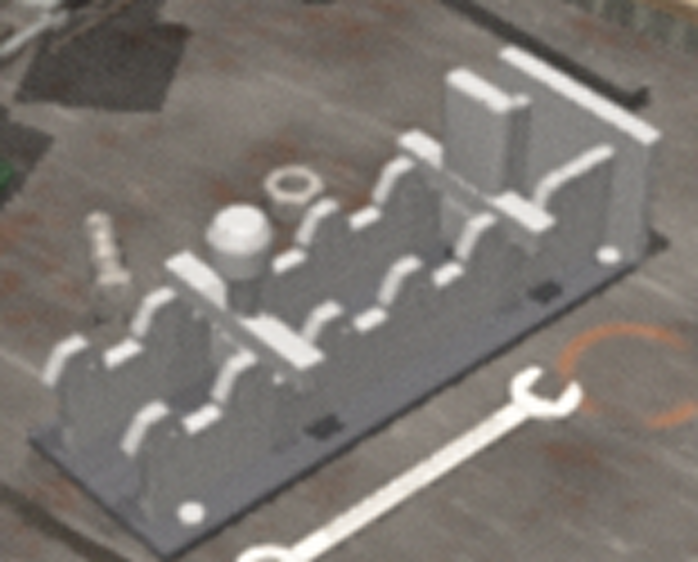

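Flat-tab stop is in the first notch (by the end plate), so the target is x = -50 mm. Candidates:
- Steel flat tab, top (396,188): chosen.
- Orange look-alike, top (425,262).
- Steel knob, top (323,174).
- Green look-alike, top (222,158).

Next I fit the rack pose from both views.

```bash
cat > h.py <<'E'
import numpy as np,cv2
from bench import ctrl
from scipy.spatial.transform import Rotation as R
np.set_printoptions(precision=4,suppress=True)
def proj(n,P):
    m=ctrl.camera_model(n);E=np.array(m["extrinsics"]);c=(E[:3,:3]@np.atleast_2d(P).T).T+E[:3,3]
    c=c*[1,-1,-1];u=(np.array(m["mtx"])@c.T).T;return u[:,:2]/u[:,2:]
def ray(n,uv,z):
    m=ctrl.camera_model(n);E=np.array(m["extrinsics"]);d=np.linalg.inv(m["mtx"])@[uv[0],uv[1],1]
    d=E[:3,:3].T@(d*[1,-1,-1]);o=-E[:3,:3].T@E[:3,3];return o+d*(z-o[2])/d[2]
def tool(): 
    s=ctrl.get_state();return np.array(s["position"]),R.from_rotvec(s["tool_rot"]).as_matrix(),s
E
python3 - <<'E'
from h import *
T=lambda x,y:(270+x/4.5,140+y/4.5)
S=lambda x,y:(235+x/4.5,140+y/4.5)
for nm,n,p,z in [("tab","top",T(567,215),.12),("barA","top",T(565,125),.064),("barB","top",T(532,330),.064),("knob","top",T(240,153),.116),("kA","top",T(258,62),.064),("kB","top",T(222,270),.064),("eA","top",T(722,145),.084),("eB","top",T(690,362),.084),
 ("tab","scene",S(488,90),.12),("barA","scene",S(413,138),.064),("barB","scene",S(537,220),.064),("kA","scene",S(180,260),.064),("kB","scene",S(308,360),.064),("eA","scene",S(510,52),.084),("eB","scene",S(653,133),.084)]:
    print(nm,n,ray(n,p,z))
p,M,s=tool();print(p,M)
E
```

```text
tab top [ 0.5442 -0.1685  0.12  ]
barA top [ 0.593  -0.1766  0.064 ]
barB top [ 0.4958 -0.1612  0.064 ]
knob top [ 0.5701 -0.0225  0.116 ]
kA top [ 0.6204 -0.0311  0.064 ]
kB top [ 0.5217 -0.0155  0.064 ]
eA top [ 0.5819 -0.2465  0.084 ]
eB top [ 0.481  -0.2313  0.084 ]
tab scene [ 0.5373 -0.1649  0.12  ]
barA scene [ 0.5861 -0.1741  0.064 ]
barB scene [ 0.5003 -0.1584  0.064 ]
kA scene [ 0.6137 -0.0286  0.064 ]
kB scene [ 0.5235 -0.012   0.064 ]
eA scene [ 0.576 -0.243  0.084]
eB scene [ 0.4814 -0.229   0.084 ]
[ 0.2078 -0.6154  0.1904] [[-0.0005  0.3201 -0.9474]
 [ 0.0013 -0.9474 -0.3201]
 [-1.     -0.0014  0.0001]]
```

```bash
python3 -m jog '[{"rot":[0.9,0,0],"travel":[-0.05,0,0],"jaw":-1},{"rot":[0.9,0,0],"travel":[-0.05,0,0],"jaw":-1},{"rot":[0.9,0,0],"travel":[-0.05,0,0],"jaw":-1},{"rot":[0.9,0,0],"travel":[-0.05,0,0],"jaw":-1},{"rot":[0.9,0,0],"travel":[-0.05,0,0],"jaw":-1},{"rot":[0.9,0,0],"travel":[0,0,0],"jaw":-1}]' 20
python3 - <<'E'
from h import *
p,M,s=tool();print(p,M)
d=np.array([.542,-.168,.22])-p;print(M.T@d/.3, np.degrees(np.arctan2(M[1,1],M[0,1])))
E
```

```text
time: 0.75
position: [0.2084, -0.6168, 0.2686]
tool_rot: [-2.147, 0.163, 2.144]
ft_force: [0.4, -0.5, 0.2]
grip_width: 1.001
[ 0.2084 -0.6168  0.2686] [[ 0.0013 -0.1481 -0.989 ]
 [-0.0034 -0.989   0.1481]
 [-1.      0.0032 -0.0018]]
[ 0.1585 -1.6446 -0.8779] -98.51788178451235
```

```bash
python3 -m jog '[{"rot":[0,0,0],"travel":[0,-0.09,-0.05],"jaw":-1},{"rot":[0,0,0],"travel":[0,-0.1,-0.055],"jaw":-1},{"rot":[0,0,0],"travel":[0,-0.1,-0.055],"jaw":-1},{"rot":[0,0,0],"travel":[0,-0.1,-0.055],"jaw":-1},{"rot":[0,0,0],"travel":[0,-0.1,-0.055],"jaw":-1},{"rot":[0,0,0],"travel":[0,-0.1,-0.055],"jaw":-1},{"rot":[0,0,0],"travel":[0,-0.1,-0.055],"jaw":-1},{"rot":[0,0,0],"travel":[0,-0.1,-0.055],"jaw":-1}]'
python3 - <<'E'
from h import *
p,M,s=tool()
d=np.array([.542,-.168,.22])-p;print(M.T@d/.3, np.degrees(np.arctan2(M[1,1],M[0,1])))
E
```

```text
time: 1.55
position: [0.372, -0.3989, 0.266]
tool_rot: [-2.146, 0.156, 2.146]
ft_force: [0.2, 0.1, -0.4]
grip_width: 0.998
[ 0.1533 -0.8436 -0.4491] -98.3329945795169
```

```bash
python3 -m jog '[{"rot":[0,0,0],"travel":[0.02,-0.1,-0.055],"jaw":-0.5},{"rot":[0,0,0],"travel":[0.02,-0.1,-0.055],"jaw":-0.2},{"rot":[0,0,0],"travel":[0.02,-0.1,-0.055],"jaw":-0.2},{"rot":[0,0,0],"travel":[0.02,-0.1,-0.055],"jaw":-0.2},{"rot":[0,0,0],"travel":[0.02,-0.1,-0.055],"jaw":-0.2},{"rot":[0,0,0],"travel":[0.02,-0.1,-0.055],"jaw":-0.2},{"rot":[0,0,0],"travel":[0.02,-0.1,-0.055],"jaw":-0.2},{"rot":[0.1,0,0],"travel":[0.02,-0.07,-0.035],"jaw":-0.2}]'
python3 -m jog '[{"rot":[0,0,0],"travel":[0,0,0],"jaw":-0.2},{"rot":[0,0,0],"travel":[0,0,0],"jaw":-0.2}]'
python3 - <<'E'
from h import *
p,M,s=tool()
d=np.array([.542,-.168,.22])-p;print(p,M,M.T@d/.3, np.degrees(np.arctan2(M[1,1],M[0,1])))
for n in ["wrist","top","scene"]:
    im=ctrl.get_image(n)[:,:,::-1];cv2.imwrite(f"pics/{n}1.png",im)
m=ctrl.camera_model("wrist");H=np.array(m["hand_eye"])
c=np.array([.542,-.168]);X=np.array([.156,.988]);Y=np.array([-.988,.156])
for dx,dy,z in [(-7,-20,120),(7,-20,120),(7,20,120),(-7,20,120),(0,49,64),(0,-49,64),(150,0,116)]:
    P=np.r_[c+(X*dx+Y*dy)/1e3,z/1e3]; q=H[:3,:3].T@(M.T@(P-p)-H[:3,3]);u=np.array(m["mtx"])@(q*[1,-1,-1]);print(dx,dy,z,u[:2]/u[2])
E
```

```text
time: 2.35
position: [0.5308, -0.1871, 0.2178]
tool_rot: [-2.142, 0.162, 2.142]
ft_force: [0.4, -0.2, 0.5]
grip_width: 0.605
time: 2.55
position: [0.5293, -0.1898, 0.2178]
tool_rot: [-2.141, 0.164, 2.143]
ft_force: [0.6, -1.0, -0.4]
grip_width: 0.601
[ 0.5293 -0.1898  0.2178] [[-0.0012 -0.1524 -0.9883]
 [-0.0002 -0.9883  0.1524]
 [-1.      0.0004  0.0011]] [-0.0073 -0.0784 -0.0306] -98.76588300735087
-7 -20 120 [300.828  156.7555]
7 -20 120 [285.8487 156.691 ]
7 20 120 [286.924  197.6267]
-7 20 120 [301.3482 197.6863]
0 49 64 [298.3504 207.4144]
0 -49 64 [297.0032 121.4377]
150 0 116 [138.5106 175.9652]
```

View pics/wrist1.png

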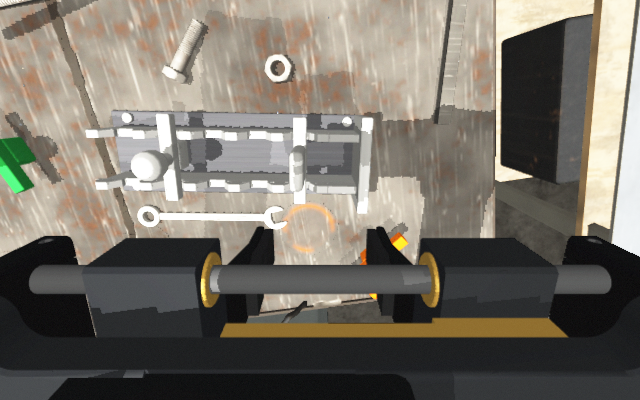

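View pics/top1.png

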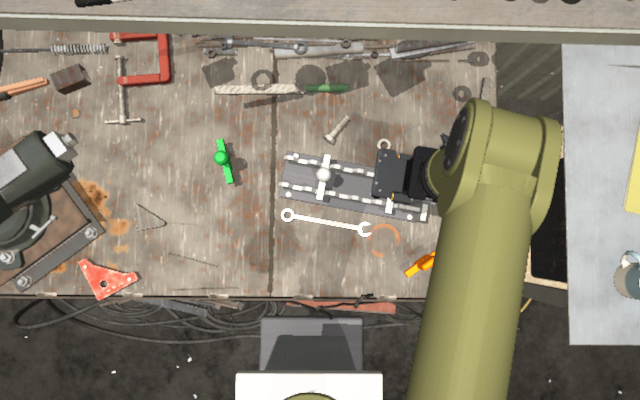

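```bash
python3 - <<'E'
import cv2
t=cv2.imread("pics/wrist1.png")[105:220,100:240+140]; cv2.imwrite("pics/wc.png",cv2.resize(t[:,140:],None,fx=5,fy=5,interpolation=cv2.INTER_CUBIC))
E
```

```text
(no output)
```

View pics/wc.png

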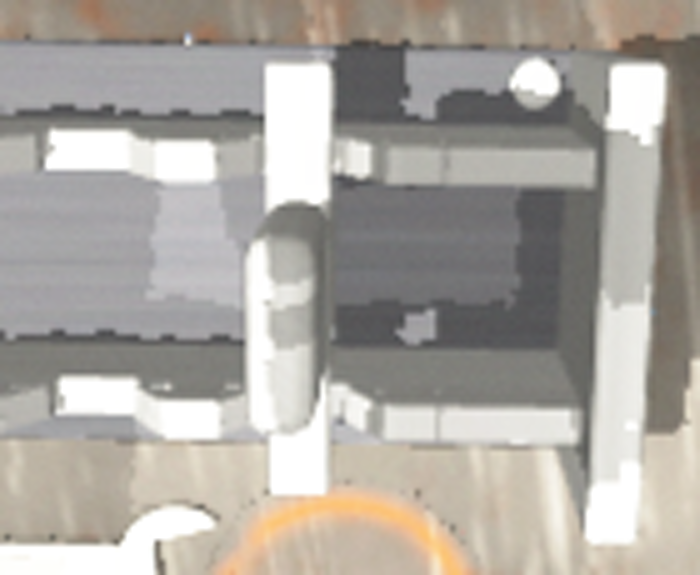

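```bash
python3 -m jog '[{"rot":[0,0,0],"travel":[0,-0.036,-0.022],"jaw":-0.2},{"rot":[0,0,0],"travel":[0,-0.036,-0.022],"jaw":-0.2},{"rot":[0,0,0],"travel":[0.06,0,0],"jaw":-0.2},{"rot":[0,0,0],"travel":[0.06,0,0],"jaw":-0.2},{"rot":[0,0,0],"travel":[0.06,0,0],"jaw":-0.2},{"rot":[0,0,0],"travel":[0.06,0,0],"jaw":-0.2},{"rot":[0,0,0],"travel":[0.06,0,0],"jaw":-0.2},{"rot":[0,0,0],"travel":[0,0,0],"jaw":-0.2}]'
python3 - <<'E'
from h import *
p,M,s=tool()
print(p,s["ft_force"])
for n in ["wrist","scene"]:
    im=ctrl.get_image(n)[:,:,::-1];cv2.imwrite(f"pics/{n}2.png",im)
t=cv2.imread("pics/scene2.png")[120:265,225:400]; cv2.imwrite("pics/sc2.png",cv2.resize(t,None,fx=4,fy=4,interpolation=cv2.INTER_CUBIC))
E
```

```text
time: 3.5
position: [0.5447, -0.1691, 0.1257]
tool_rot: [-2.136, 0.162, 2.146]
ft_force: [-0.2, 0.2, -0.4]
grip_width: 0.599
[ 0.5447 -0.1691  0.1257] [-0.2354  0.1721 -0.437 ]
```

View pics/wrist2.png

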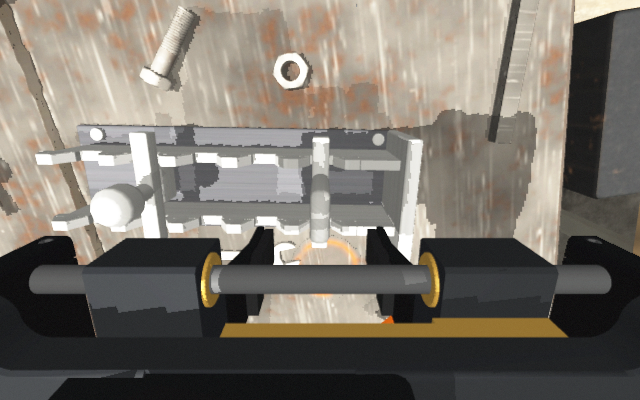

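View pics/sc2.png

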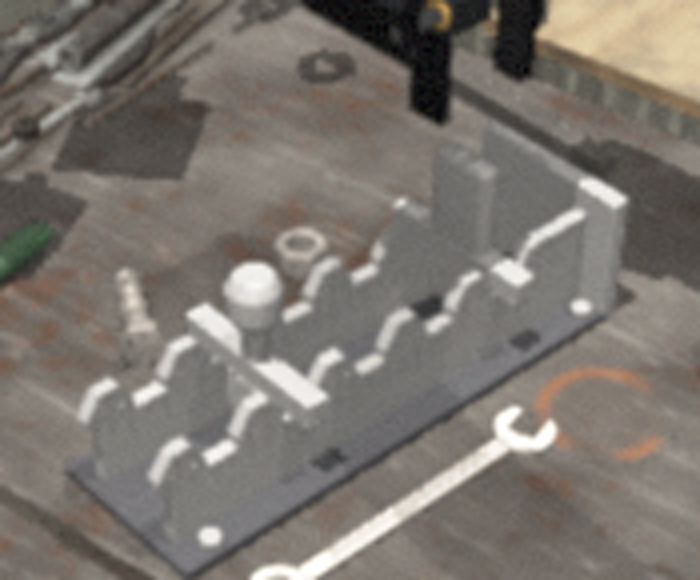

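```bash
python3 - <<'E'
from h import *
p,M,s=tool()
q=proj("scene",[p,p+M[:,1]*.026,p-M[:,1]*.026,[.545,-.17,.12]]);print((q-[225,120])*4)
m=ctrl.camera_model("wrist");H=np.array(m["hand_eye"])
c=np.array([.5455,-.1705]);X=np.array([.156,.988]);Y=np.array([-.988,.156])
def pw(P):
    q=H[:3,:3].T@(M.T@(P-p)-H[:3,3]);u=np.array(m["mtx"])@(q*[1,-1,-1]);return u[:2]/u[2]
print("tcp",pw(p))
for dx,dy,z in [(-7,-20,120),(7,-20,120),(7,20,120),(-7,20,120),(0,49,64),(0,-49,64),(150,0,116)]:
    print(dx,dy,z,pw(np.r_[c+(X*dx+Y*dy)/1e3,z/1e3]))
t=cv2.imread("pics/wrist2.png")[120:260,240:440]; cv2.imwrite("pics/wc2.png",cv2.resize(t,None,fx=4,fy=4,interpolation=cv2.INTER_CUBIC))
E
```

```text
[[465.8355 136.4204]
 [499.3577 118.0429]
 [431.394  155.3019]
 [467.4856 150.489 ]]
tcp [317.8458 225.174 ]
-7 -20 120 [329.6219 193.9019]
7 -20 120 [308.73   193.8168]
7 20 120 [309.0586 248.2295]
-7 20 120 [328.8901 248.3087]
0 49 64 [319.0494 249.891 ]
0 -49 64 [319.4631 140.5729]
150 0 116 [104.8283 218.8254]
```

View pics/wc2.png

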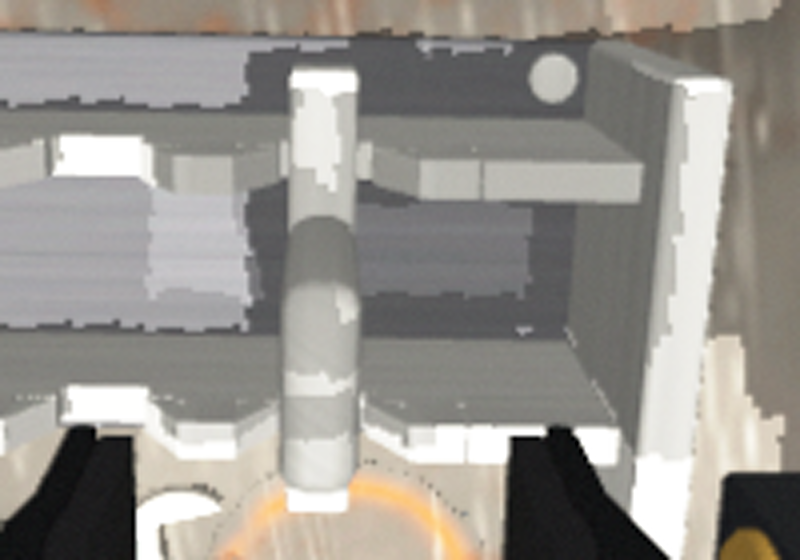

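View pics/scene2.png

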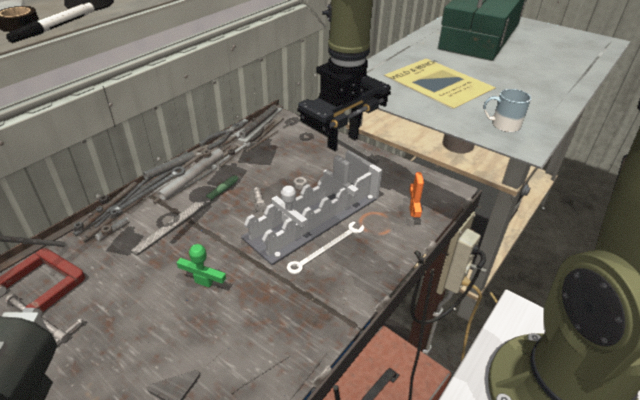

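```bash
python3 -m jog '[{"rot":[0,0,0],"travel":[0.04,0,-0.01],"jaw":-0.2},{"rot":[0,0,0],"travel":[0.05,0,0],"jaw":-0.2},{"rot":[0,0,0],"travel":[0.05,0.004,0],"jaw":-0.2},{"rot":[0,0,0],"travel":[0.01,0,0],"jaw":-0.2},{"rot":[0,0,0],"travel":[0,0,0],"jaw":0.1},{"rot":[0,0,0],"travel":[0,0,0],"jaw":0.3}]' 25
python3 - <<'E'
from h import *
p,M,s=tool()
print(p,s["ft_force"])
for n in ["wrist","scene"]:
    im=ctrl.get_image(n)[:,:,::-1];cv2.imwrite(f"pics/{n}3.png",im)
t=cv2.imread("pics/scene3.png")[120:265,225:400]; cv2.imwrite("pics/sc3.png",cv2.resize(t,None,fx=4,fy=4,interpolation=cv2.INTER_CUBIC))
t=cv2.imread("pics/wrist3.png")[120:300,220:420]; cv2.imwrite("pics/wc3.png",cv2.resize(t,None,fx=3,fy=3,interpolation=cv2.INTER_CUBIC))
E
```

```text
time: 4.2
position: [0.549, -0.1723, 0.0834]
tool_rot: [-2.142, 0.165, 2.141]
ft_force: [-0.4, -0.8, 0.2]
grip_width: 0.493
[ 0.549  -0.1723  0.0834] [-0.3698 -0.7891  0.1682]
```

View pics/wc3.png

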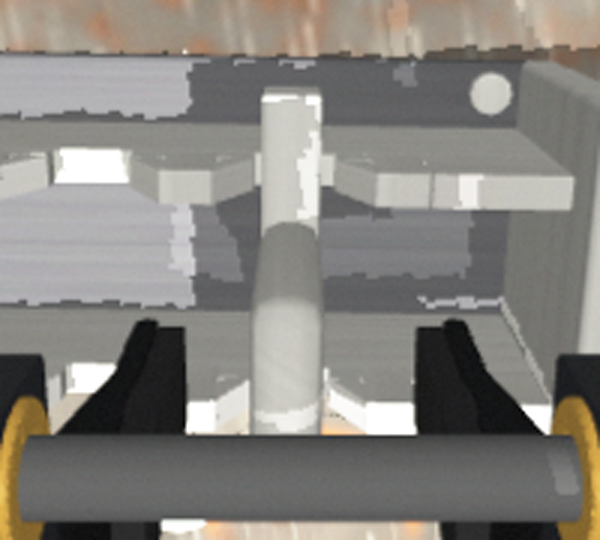

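View pics/sc3.png

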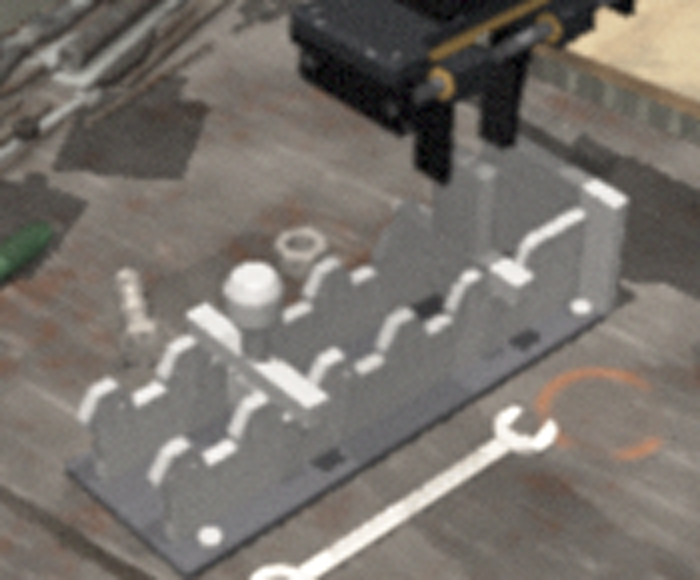

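```bash
python3 - <<'E'
from h import *
p,M,s=tool()
m=ctrl.camera_model("wrist");H=np.array(m["hand_eye"])
def pw(P):
    q=H[:3,:3].T@(M.T@(P-p)-H[:3,3]);u=np.array(m["mtx"])@(q*[1,-1,-1]);return (u[:2]/u[2]-[220,120])*3
X=np.array([.154,.988]);Y=np.array([-.988,.154])
for c in ([.5455,-.1705],[.549,-.171]):
  for dx,dy,z in [(0,-20,120),(0,0,120),(0,20,120),(0,-20,64),(0,49,64),(0,-49,64),(0,-10,83),(20,0,83),(20,0,102)]:
    print(dx,dy,z,pw(np.r_[np.array(c)+(X*dx+Y*dy)/1e3,z/1e3]))
print("tcp",pw(p),"grasp",pw(p-M[:,0]*.019))
print((proj("scene",[p,p+M[:,1]*.022,p-M[:,1]*.022])-[225,120])*4, s["grip_width"])
E
```

```text
0 -20 120 [285.1997 307.9128]
0 0 120 [285.5179 409.1256]
0 20 120 [285.8163 504.0249]
0 -20 64 [288.5794 221.0284]
0 49 64 [289.0996 479.3891]
0 -49 64 [288.3328  98.5287]
0 -10 83 [287.7339 288.7765]
20 0 83 [197.9759 330.9346]
20 0 102 [188.2999 367.3929]
0 -20 120 [284.888  289.3161]
0 0 120 [285.2181 391.7104]
0 20 120 [285.5276 487.682 ]
0 -20 64 [288.3588 206.575 ]
0 49 64 [288.8988 467.1593]
0 -49 64 [288.1026  82.9558]
0 -10 83 [287.4926 273.5607]
20 0 83 [197.3118 316.1226]
20 0 102 [187.5217 351.3464]
tcp [293.5427 315.5272] grasp [292.978  350.9873]
[[460.1337 199.9029]
 [487.7979 184.0809]
 [431.8495 216.0795]] 0.41963668887393646
```

```bash
python3 -m jog '[{"rot":[0,0,0],"travel":[0.006,-0.006,0.004],"jaw":0.3},{"rot":[0,0,0],"travel":[0,0,0],"jaw":0.5},{"rot":[0,0,0],"travel":[0,0,0],"jaw":1},{"rot":[0,0,0],"travel":[0,0,0],"jaw":1},{"rot":[0,0,0],"travel":[0,0,0],"jaw":1},{"rot":[0,0,0],"travel":[0,0,0],"jaw":1}]' 25
python3 - <<'E'
from h import *
p,M,s=tool()
print(p,s["ft_force"],s["grip_width"])
for n in ["wrist","scene"]:
    im=ctrl.get_image(n)[:,:,::-1];cv2.imwrite(f"pics/{n}4.png",im)
t=cv2.imread("pics/scene4.png")[120:265,225:400]; cv2.imwrite("pics/sc4.png",cv2.resize(t,None,fx=4,fy=4,interpolation=cv2.INTER_CUBIC))
E
```

```text
time: 4.9
position: [0.5479, -0.1702, 0.0815]
tool_rot: [-2.141, 0.165, 2.141]
ft_force: [-0.5, 0.3, 0.7]
grip_width: 0.155
[ 0.5479 -0.1702  0.0815] [-0.4823  0.3029  0.7312] 0.15497873640506904
```

View pics/sc4.png

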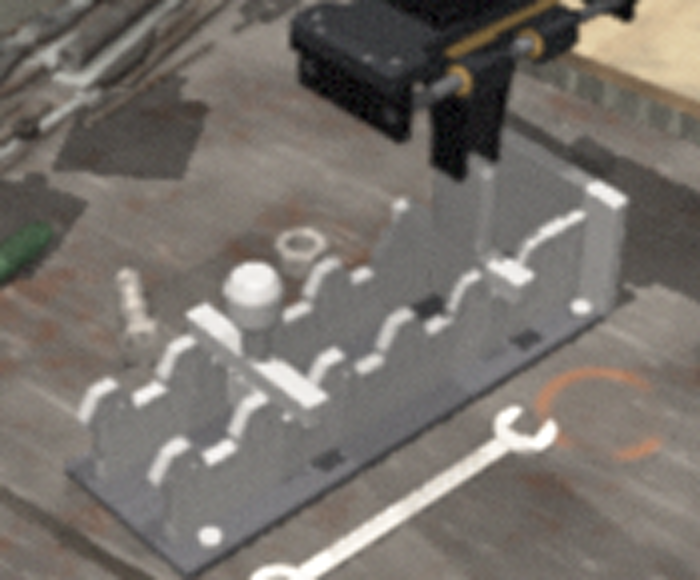

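View pics/wrist4.png

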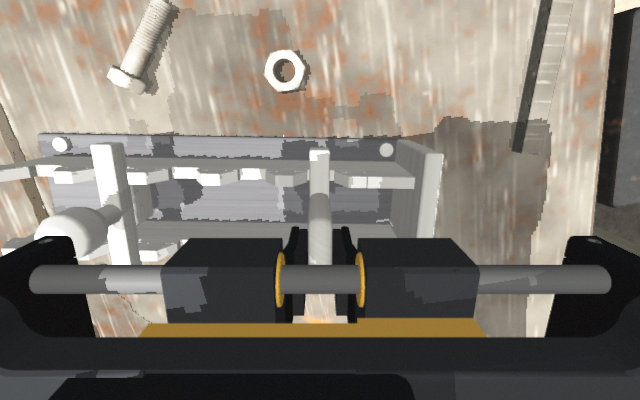

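```bash
python3 -m jog '[{"rot":[0,0,0],"travel":[0,0,0],"jaw":1},{"rot":[0,0,0],"travel":[-0.025,0,0],"jaw":1},{"rot":[0,0,0],"travel":[-0.03,0,0],"jaw":1},{"rot":[0,0,0],"travel":[-0.03,0,0],"jaw":1},{"rot":[0,0,0],"travel":[-0.03,0,0],"jaw":1},{"rot":[0,0,0],"travel":[0,0,0],"jaw":1},{"rot":[0,0,0],"travel":[0,0,0],"jaw":1}]' 40
python3 - <<'E'
from h import *
p,M,s=tool()
print(p,s["ft_force"],s["grip_width"],np.degrees(np.arctan2(M[1,1],M[0,1])))
for n in ["wrist","scene"]:
    im=ctrl.get_image(n)[:,:,::-1];cv2.imwrite(f"pics/{n}5.png",im)
t=cv2.imread("pics/scene5.png")[120:265,225:400]; cv2.imwrite("pics/sc5.png",cv2.resize(t,None,fx=4,fy=4,interpolation=cv2.INTER_CUBIC))
E
```

```text
time: 5.7
position: [0.548, -0.1704, 0.1163]
tool_rot: [-2.142, 0.166, 2.141]
ft_force: [-0.6, 0.2, -2.3]
grip_width: 0.149
[ 0.548  -0.1704  0.1163] [-0.5741  0.2305 -2.3117] 0.14886131195019117 -98.83758526264388
```

View pics/sc5.png

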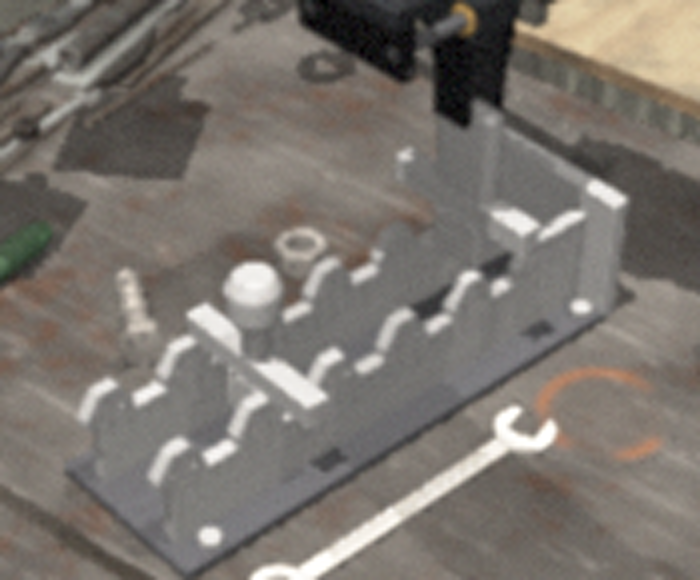

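View pics/wrist5.png

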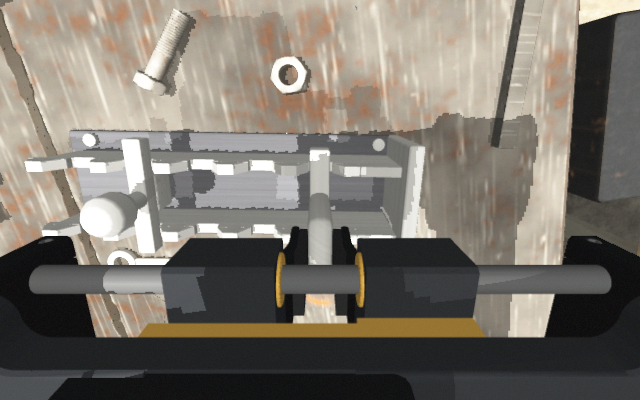

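```bash
python3 -m jog '[{"rot":[0,0,0],"travel":[0,-0.03,0],"jaw":1},{"rot":[0,0,0],"travel":[0,-0.045,0],"jaw":1},{"rot":[0,0,0],"travel":[0,-0.045,0],"jaw":1},{"rot":[0,0,0],"travel":[0,-0.03,0],"jaw":1},{"rot":[0,0,0],"travel":[0,-0.017,0],"jaw":1},{"rot":[0,0,0],"travel":[0,0,0],"jaw":1},{"rot":[0,0,0],"travel":[0,0,0],"jaw":1},{"rot":[0,0,0],"travel":[0,0,0],"jaw":1}]' 40
python3 - <<'E'
from h import *
p,M,s=tool()
p0=np.array([.548,-.1704,.1163]);print(p,M.T@(p-p0),s["ft_force"],s["grip_width"])
for n in ["wrist","scene"]:
    im=ctrl.get_image(n)[:,:,::-1];cv2.imwrite(f"pics/{n}6.png",im)
t=cv2.imread("pics/scene6.png")[120:265,225:400]; cv2.imwrite("pics/sc6.png",cv2.resize(t,None,fx=4,fy=4,interpolation=cv2.INTER_CUBIC))
t=cv2.imread("pics/wrist6.png")[120:270,230:430]; cv2.imwrite("pics/wc6.png",cv2.resize(t,None,fx=4,fy=4,interpolation=cv2.INTER_CUBIC))
E
```

```text
time: 6.6
position: [0.5554, -0.1217, 0.1159]
tool_rot: [-2.141, 0.167, 2.141]
ft_force: [0.5, 0.1, -2.0]
grip_width: 0.153
[ 0.5554 -0.1217  0.1159] [ 0.0004 -0.0493  0.0002] [ 0.5341  0.0642 -2.0066] 0.1529103080086688
```

View pics/sc6.png

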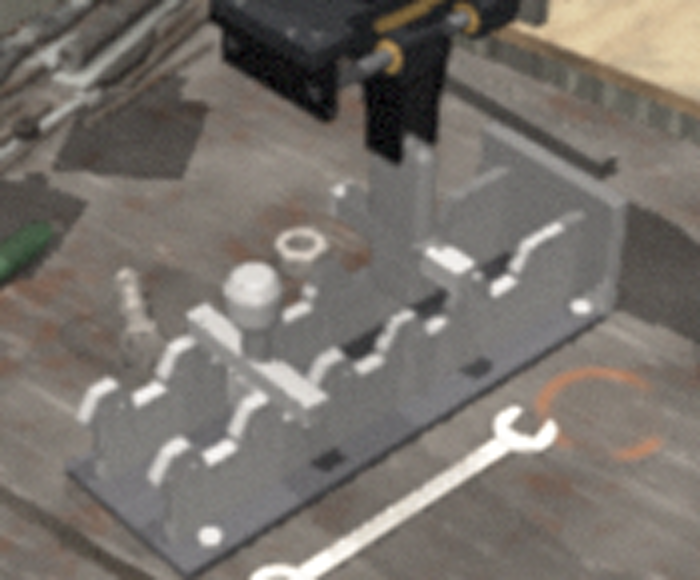

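View pics/wc6.png

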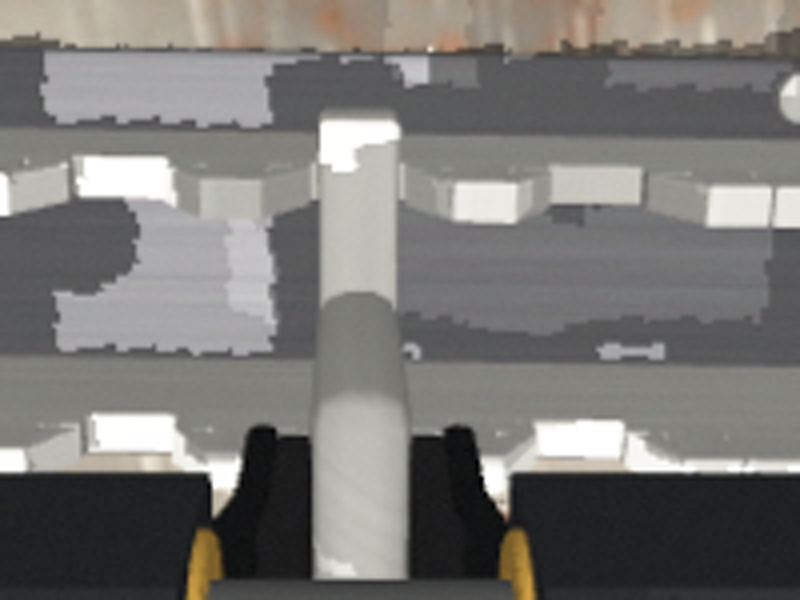

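```bash
python3 -m jog '[{"rot":[0,0,0],"travel":[0.02,-0.002,0],"jaw":1},{"rot":[0,0,0],"travel":[0.02,0,0],"jaw":1},{"rot":[0,0,0],"travel":[0.02,0,0],"jaw":1},{"rot":[0,0,0],"travel":[0.018,0,0],"jaw":1},{"rot":[0,0,0],"travel":[0,0,0],"jaw":1},{"rot":[0,0,0],"travel":[0,0,0],"jaw":1}]' 40
python3 -m jog '[{"rot":[0,0,0],"travel":[0.012,0,0],"jaw":1},{"rot":[0,0,0],"travel":[0.01,0,0],"jaw":1},{"rot":[0,0,0],"travel":[0.008,0,0],"jaw":1},{"rot":[0,0,0],"travel":[0,0,0],"jaw":1},{"rot":[0,0,0],"travel":[0,0,0],"jaw":1}]' 40
python3 - <<'E'
from h import *
p,M,s=tool()
print(p,s["ft_force"],s["grip_width"])
for n in ["wrist","scene"]:
    im=ctrl.get_image(n)[:,:,::-1];cv2.imwrite(f"pics/{n}7.png",im)
t=cv2.imread("pics/scene7.png")[120:265,225:400]; cv2.imwrite("pics/sc7.png",cv2.resize(t,None,fx=4,fy=4,interpolation=cv2.INTER_CUBIC))
t=cv2.imread("pics/wrist7.png")[120:270,230:430]; cv2.imwrite("pics/wc7.png",cv2.resize(t,None,fx=4,fy=4,interpolation=cv2.INTER_CUBIC))
E
```

```text
time: 7.3
position: [0.5556, -0.1202, 0.0923]
tool_rot: [-2.141, 0.165, 2.142]
ft_force: [0.5, 0.4, -2.5]
grip_width: 0.154
time: 7.8
position: [0.5556, -0.1202, 0.0835]
tool_rot: [-2.141, 0.165, 2.141]
ft_force: [-0.6, 0.2, -2.0]
grip_width: 0.154
[ 0.5556 -0.1202  0.0835] [-0.5869  0.2334 -1.9519] 0.15409743791958716
```

View pics/sc7.png

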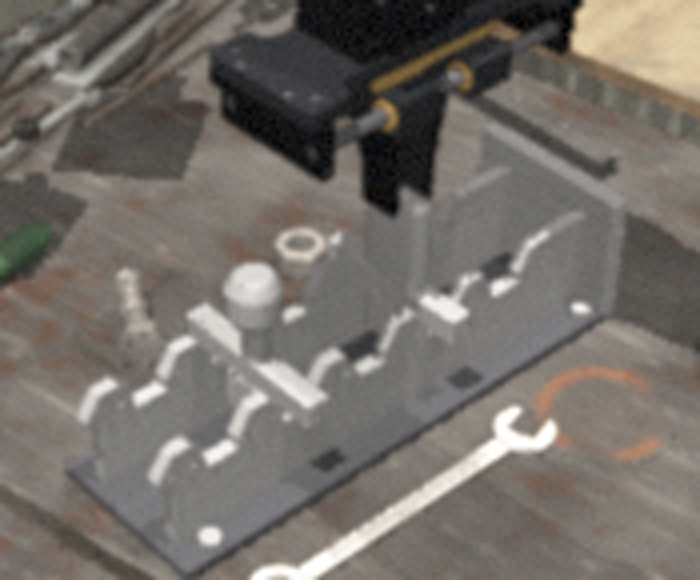

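View pics/wc7.png

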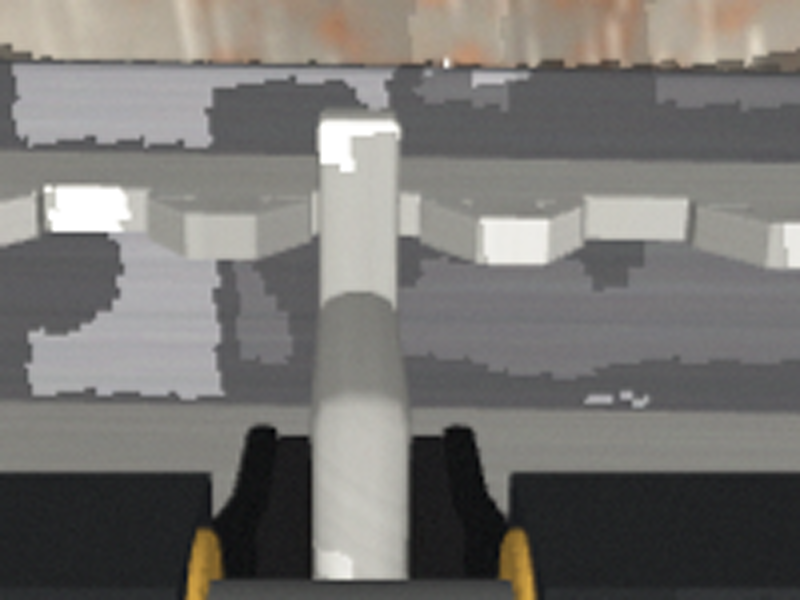

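```bash
python3 -m jog '[{"rot":[0,0,0],"travel":[0.005,0.002,0],"jaw":1},{"rot":[0,0,0],"travel":[0.003,0,0],"jaw":1},{"rot":[0,0,0],"travel":[0,0,0],"jaw":1},{"rot":[0,0,0],"travel":[0,0,0],"jaw":1}]' 20
python3 -m jog '[{"rot":[0,0,0],"travel":[0,0,0],"jaw":0.5},{"rot":[0,0,0],"travel":[0,0,0],"jaw":0.2},{"rot":[0,0,0],"travel":[0,0,0],"jaw":-0.1},{"rot":[0,0,0],"travel":[0,0,0],"jaw":-0.1},{"rot":[0,0,0],"travel":[0,0,0],"jaw":-0.1}]'
python3 - <<'E'
from h import *
p,M,s=tool()
print(p,s["ft_force"],s["grip_width"])
for n in ["wrist","scene"]:
    im=ctrl.get_image(n)[:,:,::-1];cv2.imwrite(f"pics/{n}8.png",im)
t=cv2.imread("pics/scene8.png")[120:265,225:400]; cv2.imwrite("pics/sc8.png",cv2.resize(t,None,fx=4,fy=4,interpolation=cv2.INTER_CUBIC))
t=cv2.imread("pics/wrist8.png")[120:270,230:430]; cv2.imwrite("pics/wc8.png",cv2.resize(t,None,fx=4,fy=4,interpolation=cv2.INTER_CUBIC))
E
```

```text
time: 8.3
position: [0.5558, -0.1209, 0.0816]
tool_rot: [-2.142, 0.166, 2.141]
ft_force: [-1.6, 1.7, 1.4]
grip_width: 0.157
time: 8.8
position: [0.5556, -0.1208, 0.0811]
tool_rot: [-2.141, 0.165, 2.141]
ft_force: [-0.7, 0.6, 0.2]
grip_width: 0.508
[ 0.5556 -0.1208  0.0811] [-0.6858  0.5988  0.1596] 0.5076285834789593
```

View pics/sc8.png

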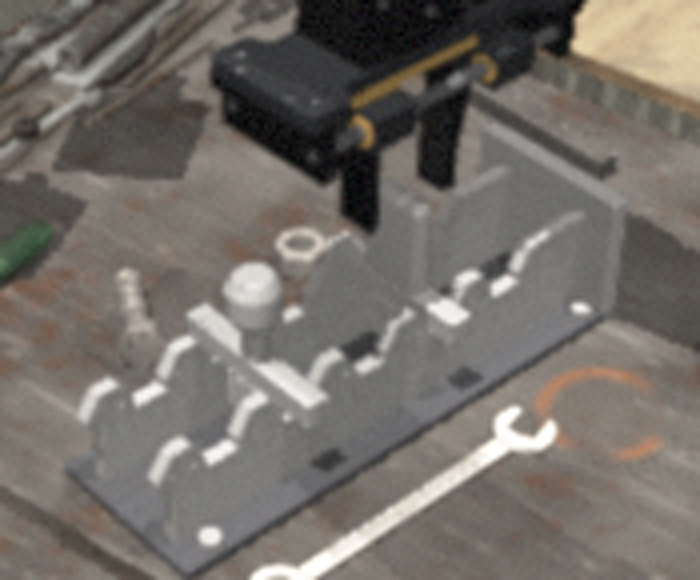

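View pics/wc8.png

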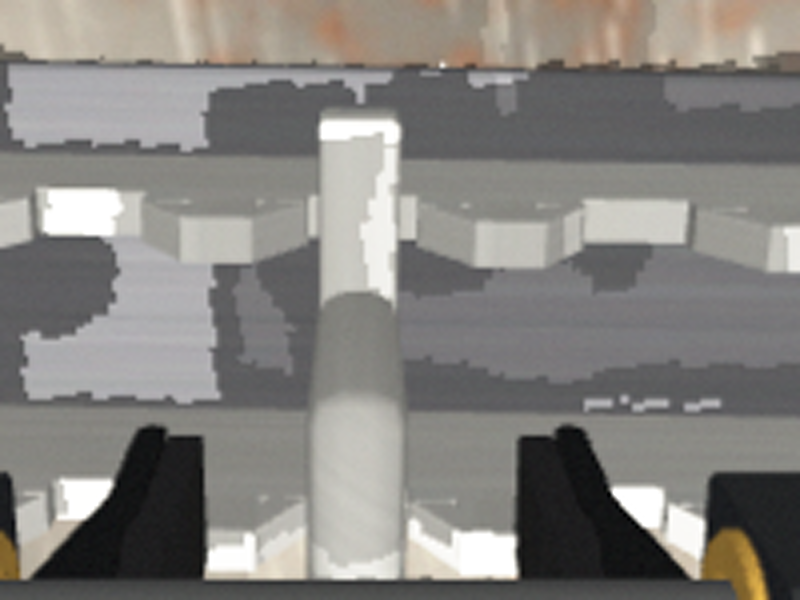

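Released, with the bar down in the second notch and both fingers clear. I'll withdraw straight up and check.

```bash
python3 -m jog '[{"rot":[0,0,0],"travel":[-0.03,0,0],"jaw":-0.1},{"rot":[0,0,0],"travel":[-0.06,0,0],"jaw":-0.1},{"rot":[0,0,0],"travel":[-0.08,0,0],"jaw":-0.1},{"rot":[0,0,0],"travel":[-0.1,0,0],"jaw":-0.1},{"rot":[0,0,0],"travel":[-0.1,0.1,0],"jaw":-0.1},{"rot":[0,0,0],"travel":[-0.05,0.13,0],"jaw":-0.1},{"rot":[0,0,0],"travel":[0,0.13,0],"jaw":-0.1},{"rot":[0,0,0],"travel":[0,0.13,0],"jaw":-0.1}]'
python3 -m jog '[{"rot":[0,0,0],"travel":[0,0.12,0.04],"jaw":-0.1},{"rot":[0,0,0],"travel":[0,0.12,0.06],"jaw":-0.1},{"rot":[0,0,0],"travel":[0,0.12,0.06],"jaw":-0.1},{"rot":[0,0,0],"travel":[0,0.1,0.05],"jaw":-0.1},{"rot":[0,0,0],"travel":[0,0,0],"jaw":-0.1},{"rot":[0,0,0],"travel":[0,0,0],"jaw":-0.1}]'
python3 - <<'E'
from h import *
for n in ["top","scene"]:
    im=ctrl.get_image(n)[:,:,::-1];cv2.imwrite(f"pics/{n}9.png",im)
t=cv2.imread("pics/scene9.png")[120:265,225:400]; cv2.imwrite("pics/sc9.png",cv2.resize(t,None,fx=4,fy=4,interpolation=cv2.INTER_CUBIC))
t=cv2.imread("pics/top9.png")[140:230,270:445]; cv2.imwrite("pics/tc9.png",cv2.resize(t,None,fx=4.5,fy=4.5,interpolation=cv2.INTER_CUBIC))
E
```

```text
time: 9.7
position: [0.5333, -0.2677, 0.2091]
tool_rot: [-2.145, 0.167, 2.139]
ft_force: [0.7, -0.3, 0.3]
grip_width: 0.546
time: 10.3
position: [0.4491, -0.3934, 0.2077]
tool_rot: [-2.141, 0.168, 2.139]
ft_force: [0.6, 0.3, 1.0]
grip_width: 0.549
```

View pics/sc9.png

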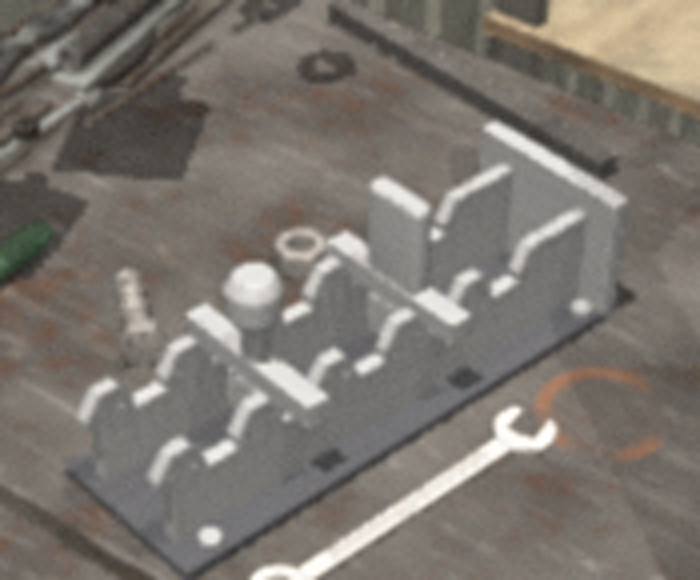

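View pics/tc9.png

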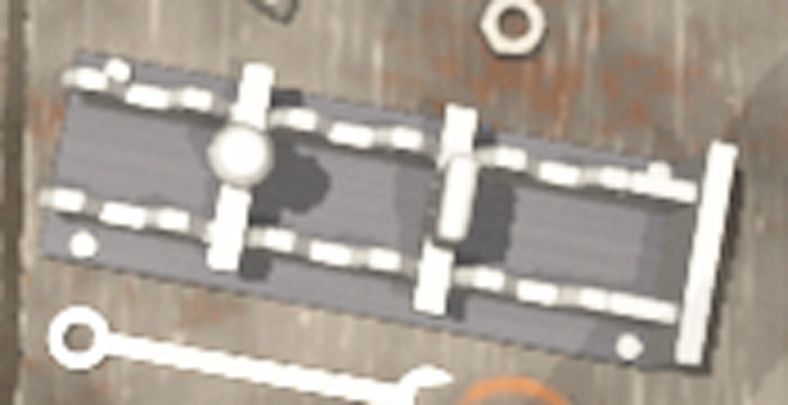

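The stop sits square in the second notch, with bar ends at (460,105) and (430,312) in the top crop. One free notch lies between it and the knob. The knob is unmoved at (240,153).

```bash
python3 - <<'E'
from h import *
T=lambda x,y:(270+x/4.5,140+y/4.5)
a=ray("top",T(460,105),.064);b=ray("top",T(430,312),.064);c=(a+b)/2
d=c-np.array([.5444,-.1689,.064]);print(c,d,np.hypot(*d[:2]),np.degrees(np.arctan2(*(a-b)[:2])))
print(ctrl.close_job())
E
```

```text
[ 0.5526 -0.12    0.064 ] [0.0082 0.0489 0.    ] 0.049595384752985305 97.83542661668749
the job is handed in; nothing more can be done
None
```

I moved the flat-tabbed stop from the first notch to the second. I gripped its tab, lifted it about 35 mm, shifted it 50 mm away from the end plate, lowered it into the notch, let go and backed the arm off. The job is handed in at about 10.5 s of the 29 s allowed; no verdict is reported.

- **Position:** in the top view, the bar's centre moved 49.6 mm along the rack. It looks square, within about a degree of its starting direction.
- **Seating:** I judged this from two signs. The tool was back at the height it had at the grasp (0.0816 against 0.0815 m), and the weight left the gripper at touchdown. I did not measure the seated height separately.
- **Round-knobbed stop:** it sits at the same top-view pixel as at the start.
- **Disagreement between measurements:** the three views placed the stop 3–8 mm apart across the rack, and less along it. I centred the grasp with the wrist view, and it held.

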